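# Reset the microscope lamp supply through its shuttered key well

## Robot

A 6-joint arm with a two-finger parallel gripper is mounted at the origin on the work surface. World frame = base frame: x ahead of the robot, y to its left, z up, the work surface at z = 0. Lengths are in m, angles in degrees, forces in N, time in s.
With the tool pointing down it reaches from about 0.4 to 0.825 m from the base axis. Payload 7 kg.
Tool frame: the origin (TCP) lies midway between the tips of the shut fingers; the grasp point (between the pads) lies 19 mm behind it; z points along the fingers, y is the direction in which the jaws open and shut (so a half turn about z gives the same grasp; the last joint's range is limited). The gripper opens to 88 mm and grips with 3 to 60 N. Pads are 19 mm wide; open, the fingers measure 130 mm over their backs; the gripper's body (78 mm by 193 mm) begins 47 mm behind the grasp point.
Start: joints at [-60.671, 20.546, 0.682, 0, -70.136, -16.507], TCP at [0.15, -0.658, 0.227] pointing down, gripper open.
Joint ranges: [-176.03, 176.03], [-82.01, 121.73], [-58.28, 71.71], [-173.87, 95.51], [-174.79, -0.11], [-173.66, 173.66]. Speed limits (degrees/s): [136.94, 136.94, 172.46, 180, 180, 180].

## Interface

Orientations are given as [roll, pitch, yaw] about the fixed x, y, z axes, in that order (R = Rz(yaw) Ry(pitch) Rx(roll)).
In Python, from plant import r gives the robot as it stands.
- The arm moves only by the tool carry_out, never from a script. Its argument "motion" is one flat list of numbers, 7 for each row, row after row: the turn, a rotation vector about the tool's x, y, z in degrees, then the shift along the tool's x, y, z in cm, then the finger opening in cm, from 0 to 8.76. A call has 1 to 20 rows; each row shifts and turns the commanded pose from where the row before left it, along the tool's axes as they then stand; what a row does not reach is not made up. A row lasts 1/12 s, in which the tool goes at most 41.7 mm and 7.16 degrees, less where a joint would pass 70% of its speed; a pose out of reach is approached as far as the arm can. A call is refused whole if a number of a shift passes 4.17 or a number of a turn 7.16, either way. A call with a gripper value outside its range is refused whole. The fingers move at their own pace and stop on an object; "grip_force" is the grip in N (left out, the last holds). Time passes only in rows, so rows that do not move let the fingers close. It gives the time, the measured TCP pose, the force and the opening at its end, in the units of the state.
- r.get_state(): the state, without advancing time (a new reading comes with each control period).
- r.capture(name): name is "scene" or "top" or "wrist"; returns a dict with "pixels" (400x640x3 uint8, red, green, blue), "K" (3x3 intrinsics, pixels), "k1" (the pictures are not rectified: a ray, as slopes to the right and down, at radius r is drawn at 1 + k1 r^2 times it, then the intrinsics apply), "R" (3x3) and "t" (3): a world point X has camera coordinates R X + t. Camera axes: x right, y down, z forward; pixel columns grow to the right and rows downward; lengths in m; the calibration is good to about 2 mm. A picture is of the moment at which its call begins. There is no depth.
- r.close_job(): hands the job in, once; it reports no verdict.
The state is a dict: "time_s": time; "joints": joint angles; "qd": joint speeds; "joint_torque": joint torques, N m; "tcp_pos": TCP position; "eef_rot": TCP orientation; "contact_force": force on the tool from outside, world axes, zero at the start; "moment": the same for the moment, N m; "gripper_width": finger opening in m.
Only numpy, scipy, OpenCV 4.12 (cv2) and the standard library are available. Lean on these libraries where they do the work, as an engineer would, in place of code of your own. Each camera call takes 0.05 s, during which the arm holds its last target. There are 200 camera calls.

## Task

The microscope's lamp supply has tripped. With the fingertips, push its small sliding shutter fully back by the lug to uncover the well, reach into that well and press the sunken reset key all the way down for a full second, then push the shutter fully closed over the well again and move away. Push and press only: do not pinch the shutter's lug between the fingers, do not press the other, uncovered key of the unit, and leave the dish, the bottle and the slide box where they stand.

Things in the scene. Friction and masses are not known exactly. Their poses are not given: they have to be found in the camera images.
- lamp_unit: Lamp supply: cream metal box, black foot, fixed. 184 mm long (x, -78 to +106 mm), 176 mm wide (y); flat deck 75 mm above the bench, outer walls 2 mm lower. Two strips 76 mm wide lie lengthwise at y = +39 and -39 mm, each with one well at x = 0; either strip may be on either side. Origin: on the bench, midway between the wells; x points away from the robot (yaw up to 0.4 rad), z up.
- reset_bay_mouth (a point): Centre of the reset well's mouth, at deck height (75 mm). The well is 44 x 44 mm square, straight walls along the unit's x and y; it is the one with the aluminium shutter. Axes as the unit's. The deck strip runs from 70 mm towards -x to 98 mm towards +x of here; two guide rails, 5 mm high, 4 mm wide, lie at y = +-33 mm from x = -32 to +98 mm.
- reset_key_top (a point): Centre of the top of the sunken reset key: a round black key, 30 mm across, in the middle of the reset well, its top 20 mm below the deck (55 mm above the bench) when up. Moves with the key.
- reset_key (a joint): How far the reset key is pressed, m: 0 up, 0.006 fully down. Spring return: 1.5 N starts it, about 4.5 N takes it fully down.
- shutter (a joint): How far the shutter is pushed back, m: 0 closed, 0.064 fully back (a stop at each end); grows along the unit's +x, away from the robot. Starts at 0 to 0.015. About 1.5 N of friction; stays where it is left. The shutter is an aluminium plate, 54 mm (x) by 60 mm (y), its top 3.5 mm above the deck, centred over the well when closed.
- lug_top (a point): Middle of the top of the shutter's lug: an upright bar across the plate's front (-x) edge, 44 mm long (y), 10 mm thick (x; faces 5 mm either side of this point), rising 16 mm above the deck (its outer layers 14 mm). It is 22 mm towards -x of the well's centre when closed, 42 mm towards +x when fully back. Push its front face to +x to open, its rear face to -x to close.
- standby_bay_mouth (a point): Centre of the mouth of the other well (no shutter, always open), same size, 78 mm to the side of the reset well, at deck height. Not to be used.
- standby_key (a joint): How far the other, square black key (26 mm) is pressed, m: 0 up, 0.006 fully down. It must stay up.
- petri_dish: Loose glass dish, 90 mm across, 16 mm high, on the bench at the unit's +y side. Origin: centre of its underside.
- stain_bottle: Loose small amber bottle with black cap, 34 mm across, 75 mm high, on the bench at the unit's -y side. Origin: centre of its underside.
- slide_box: Loose wooden slide box, 85 x 34 x 32 mm high, on the bench beyond the unit. Origin: centre of its underside.
- microscope: Stereo microscope, fixed, 220 mm (x) by 130 mm (y) in plan, about 370 mm high, at the right of the bench (-y). Origin: centre of its underside. Keep clear of it.
Mind the look-alikes: they are no part of the job. What is shaped like the part that bears standby_bay_mouth but pink or red is not meant.

How it is judged:
By the outcome, as a careful person would: the job done as asked, in the order asked, and still so for the second after the job is handed in, with the robot touching nothing.
It also fails if it takes over 48 s, if anything falls off the work surface, if the arm or the gripper's body presses on something with over 40 N, if the wrist force passes 120 N, or if a joint passes its speed limit or range.

## Working session

There is one attempt and no reset: what is moved stays moved. The work goes in short steps, Python scripts to look and compute and a tool call to move; the robot and the scene stay as the last step left them, time stands still between calls to the robot, and variables do not carry over. Pictures are saved under pics/ and viewed, about 8 in all and at most 12, crops included, and the job is handed in when it is done.

Besides the shell and the picture viewer there is one more tool, called after "Call:" by a JSON object that holds its "method" and its "body", one argument or row to a line. carry_out: Moves the arm, as the interface text tells. Its arguments: {"type":"object","properties":{"motion":{"type":"array"},"grip_force":{"type":"number"}},"required":["motion"]}

```bash
mkdir -p pics; ls; cat > h.py <<'E'
import numpy as np, cv2
from plant import r
def cap(n,f):
    c=r.capture(n); cv2.imwrite('pics/'+f,c['pixels'][:,:,::-1]); np.savez('pics/'+f[:-4]+'.npz',**{k:c[k] for k in('pixels','K','k1','R','t')}); return c
def load(f): return dict(np.load('pics/'+f+'.npz'))
def ray(c,u,v):
    p=cv2.undistortPoints(np.array([[[u,v]]],float),c['K'],np.array([float(c['k1']),0,0,0]))[0,0]
    d=c['R'].T@np.array([p[0],p[1],1]); return -c['R'].T@c['t'],d
def onz(c,u,v,z):
    o,d=ray(c,u,v); return o+d*(z-o[2])/d[2]
def proj(c,X):
    return cv2.projectPoints(np.array(X,float).reshape(-1,1,3),cv2.Rodrigues(c['R'])[0],c['t'],c['K'],np.array([float(c['k1']),0,0,0]))[0][:,0]
E
python3 - <<'E'
from h import *
a=cap('scene','s0.png');b=cap('top','t0.png')
print(r.get_state())
for c in(a,b): print(c['k1'],-c['R'].T@c['t'])
E
```

```text
pics
{'time_s': 0.1, 'joints': array([-6.06699888e+01,  2.05873653e+01,  6.41089303e-01, -1.74905671e-02,
       -7.01355332e+01, -1.65046534e+01]), 'qd': array([ 0.08087781, -0.00312724,  0.18636445,  0.14596097,  0.03330707,
       -0.0426784 ]), 'joint_torque': array([-1.32940400e-03, -5.84162557e+01,  2.93755192e+01,  7.01550677e+00,
        1.02334734e-02, -5.53348957e-05]), 'tcp_pos': array([ 0.14969616, -0.65776383,  0.22573246]), 'eef_rot': array([ 1.79916890e+02, -7.47774833e-03, -1.67180592e+02]), 'contact_force': array([-0.22892773, -0.19791351, -0.5863004 ]), 'moment': array([ 0.04099148, -0.02108926,  0.0604331 ]), 'gripper_width': 0.08789131496269852}
-0.054914175658940176 [1.36550342 0.57469298 0.74953072]
-0.0474424172337821 [ 0.40729221 -0.09035081  1.11839906]
```

View pics/t0.png

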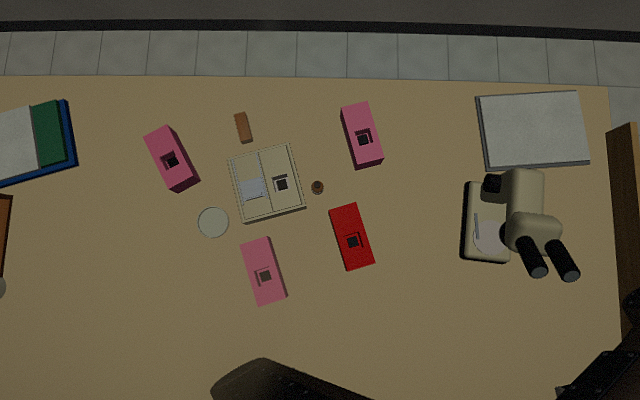

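View pics/s0.png

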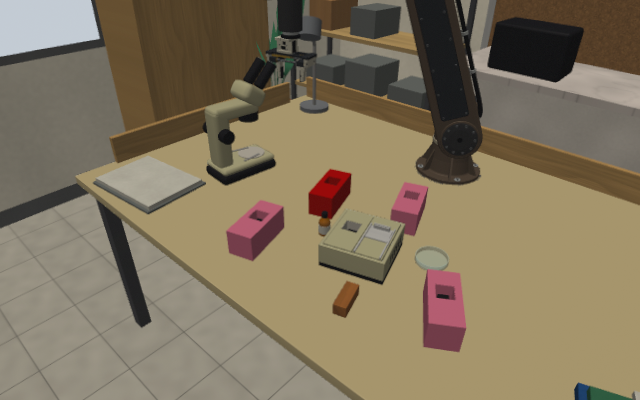

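The top view shows the unit at about (267,185), with its shutter on the left (+y) strip near (252,188) and the standby well at (281,184). The dish is at (213,222), the bottle at (317,187), the slide box at (243,127), and there are pink and red look-alikes around. I'll zoom in on the unit.

```bash
python3 - <<'E'
from h import *
c=load('t0'); im=c['pixels'][130:240,190:340,::-1]
cv2.imwrite('pics/t0c.png',cv2.resize(im,None,fx=5,fy=5,interpolation=cv2.INTER_CUBIC))
E
```

```text
(no output)
```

View pics/t0c.png

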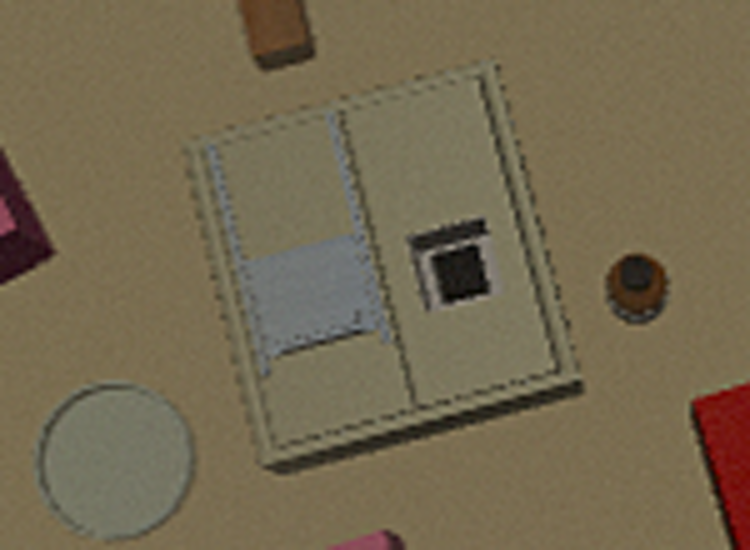

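The crop shows the outer wall corners at crop (268,462), (580,382), (495,65) and (190,145). The rails run from (265,372) to (212,148) and from (387,340) to (335,112). The shutter is near closed, with its lug along the front edge at y≈340.

```bash
python3 - <<'E'
from h import *
c=load('t0')
f=lambda u,v,z: onz(c,u/5+190-.4,v/5+130-.4,z)
C=[f(*p,.073) for p in((268,462),(580,382),(495,65),(190,145))]
for a in range(4): print(C[a].round(4),np.linalg.norm(C[a]-C[(a+1)%4]).round(4))
ex=(C[2]+C[3]-C[0]-C[1])[:2];print('yaw',np.degrees(np.arctan2(ex[1],ex[0])))
ey=(C[0]+C[3]-C[1]-C[2])[:2];print('yaw',np.degrees(np.arctan2(-ey[0],ey[1])))
R=[f(*p,.08) for p in((265,372),(387,340),(335,112),(212,148))]
for a in range(4): print(R[a].round(4),np.linalg.norm(R[a]-R[(a+1)%4]).round(4))
ex=(R[2]+R[3]-R[0]-R[1])[:2];y=np.arctan2(ex[1],ex[0]);print('yaw',np.degrees(y))
u=np.array([np.cos(y),np.sin(y)]);n=np.array([-u[1],u[0]])
cc=sum(C)[:2]/4; print('reset from corners',cc-.014*u+.039*n, 'from rails',(R[0]+R[1])[:2]/2+.032*u,sum(R)[:2]/4-.033*u)
w=f(455,262,.075)[:2];print('standby mouth',w,w+.078*n)
for p in((270,355),(365,332),(355,238),(243,262)): print('plate',(f(*p,.0785)[:2]-((R[0]+R[1])[:2]/2+.032*u))@np.array([u,n]).T)
E
```

```text
[0.5018 0.1175 0.073 ] 0.1703
[ 0.5484 -0.0463  0.073 ] 0.1804
[0.7214 0.0051 0.073 ] 0.1712
[0.6732 0.1694 0.073 ] 0.179
yaw 16.698714987660512
yaw 16.117759056714984
[0.5488 0.1202 0.08  ] 0.0666
[0.5675 0.0563 0.08  ] 0.1283
[0.6913 0.09   0.08  ] 0.069
[0.67   0.1556 0.08  ] 0.1262
yaw 15.754903507227723
reset from corners [0.5871221  0.09517429] from rails [0.58894499 0.09694543] [0.58761921 0.0965714 ]
standby mouth [0.61127397 0.0223882 ] [0.59009519 0.09745789]
plate [-0.02377575  0.02897029]
plate [-0.02434164 -0.02281802]
plate [ 0.02659153 -0.029167  ]
plate [0.02889241 0.03198574]
```

```bash
python3 - <<'E'
from h import *
c=load('t0')
for n,u,v,z in [('base fl',463,260,0),('base fr',507,263,0),('base bl',468,182,0),('eye1',540,272,.35),('eye1 tip',537,277,.3),('eye2',572,278,.35),('eye2',580,272,.35),('head l',500,232,.3),('arm r',545,175,.1)]: print(n,onz(c,u,v,z).round(3))
s=load('s0')
for u,v in((268,68),(290,10)): print(ray(s,u,v))
for p in [(.57,.09),(.3,-.3),(.1,-.42),(.35,-.25)]: print(p,proj(c,[*p,.25]),proj(s,[*p,.25]))
E
```

```text
base fl [ 0.417 -0.486  0.   ]
base fr [ 0.411 -0.61   0.   ]
base bl [ 0.638 -0.507  0.   ]
eye1 [ 0.394 -0.511  0.35 ]
eye1 tip [ 0.383 -0.531  0.3  ]
eye2 [ 0.383 -0.573  0.35 ]
eye2 [ 0.395 -0.59   0.35 ]
head l [ 0.473 -0.458  0.3  ]
arm r [ 0.642 -0.676  0.1  ]
(array([1.36550342, 0.57469298, 0.74953072]), array([-0.67725608, -0.76159673, -0.28118484]))
(array([1.36550342, 0.57469298, 0.74953072]), array([-0.76481124, -0.77319074, -0.16417795]))
(0.57, 0.09) [[241.77940917 184.26241663]] [[386.72201026 171.3019043 ]]
(0.3, -0.3) [[418.61880935 313.57330568]] [[335.09446408 104.21459419]]
(0.1, -0.42) [[476.64144783 413.18928687]] [[344.7705187   83.31040987]]
(0.35, -0.25) [[395.07076478 289.07790716]] [[337.03367314 111.95347475]]
```

Call:
{"method": "carry_out", "body": {
  "motion": [0,0,-3.4,0,0,0,0,0,0,0,-1.36,2.7,0,0,0,0,0,-1.36,2.7,0,0,0,0,0,-1.36,2.7,0,0,0,0,0,-1.36,2.7,0,0,0,0,0,-1.36,2.7,0,0,0,0,0,-1.36,2.7,0,0,0,0,0,-1.36,2.7,0,0,0,0,0,-1.36,2.7,0,0,0,0,0,-1.36,2.7,0,0,0,0,0,-2.41,1.12,0,0,0,0,0,-2.41,1.12,0,0,0,0,0,-2.41,1.12,0,0,0,0,0,-2.41,1.12,0,0,0,0,0,-2.41,1.12,0,0,0,0,0,-2.41,1.12,0,0,0,0,0,-2.41,1.12,0,0,0,0,0,-2.41,1.12,0,0],
  "grip_force": 20
}}

```text
time_s: 1.6
tcp_pos: [0.3601, -0.2495, 0.2265]
eef_rot: [180.0, 0.0, -163.8]
contact_force: [-0.1, -0.6, 0.7]
gripper_width: 0.0005
```

Call:
{"method": "carry_out", "body": {
  "motion": [0,0,0,-1.78,2.09,0,0,0,0,0,-1.78,2.09,0,0,0,0,0,-1.78,2.09,0,0,0,0,0,-1.78,2.09,0,0,0,0,0,-1.78,2.09,0,0,0,0,0,-1.78,2.09,0,0,0,0,0,-1.78,2.09,0,0,0,0,0,-1.78,2.09,0,0,0,0,0,-2.26,2.05,0,0,0,0,0,-2.26,2.05,0,0,0,0,0,-2.26,2.05,0,0,0,0,0,-2.26,2.05,0,0,0,0,0,-2.26,2.05,0,0,0,0,0,0,0,0,0,0,0,0,0,0,0,0]
}}

```text
time_s: 2.85
tcp_pos: [0.5296, 0.0807, 0.2256]
eef_rot: [-180.0, -0.1, -163.7]
contact_force: [0.4, -0.2, -0.3]
gripper_width: 0.0004
```

```bash
python3 - <<'E'
from h import *
c=cap('wrist','w1.png'); s=r.get_state(); print(s['tcp_pos'],s['eef_rot'],-c['R'].T@c['t'],c['R'],c['K'],c['k1'])
print(proj(c,[s['tcp_pos'],[.588,.0965,.075]]))
E
```

```text
[0.52907224 0.07989794 0.22580658] [-1.79990831e+02 -9.39395923e-02 -1.63727996e+02] [0.44994419 0.05684916 0.38311638] [[-2.80312455e-01  9.59908669e-01 -5.24147082e-04]
 [ 9.13762916e-01  2.67004162e-01  3.06179867e-01]
 [ 2.94044658e-01  8.53470840e-02 -9.51973537e-01]] [[336.55133156   0.         322.15165319]
 [  0.         336.55133156 201.157972  ]
 [  0.           0.           1.        ]] 0.021163433884924882
[[322.20283465 259.45715363]
 [321.67646494 243.47654334]]
```

View pics/w1.png

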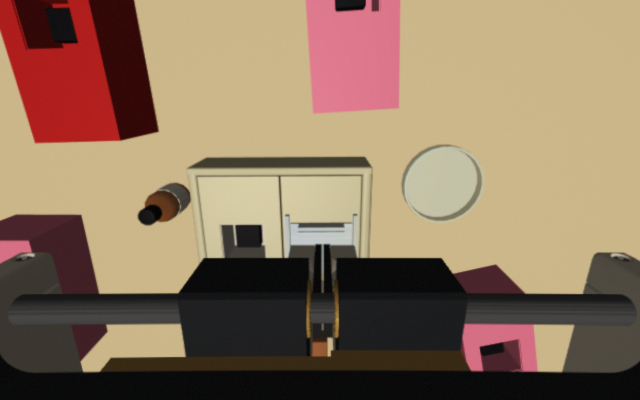

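The wrist view shows the unit upright: rail fronts at about (287,217) and (355,217), the lug at about (321,225), and the shut fingertips at about (322,250). I'll enlarge it for the fingertips and lug.

```bash
python3 - <<'E'
from h import *
c=load('w1'); im=c['pixels'][150:300,180:380,::-1]
cv2.imwrite('pics/w1c.png',cv2.resize(cv2.convertScaleAbs(im,alpha=1.3,beta=15),None,fx=4,fy=4,interpolation=cv2.INTER_CUBIC))
E
```

```text
(no output)
```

View pics/w1c.png

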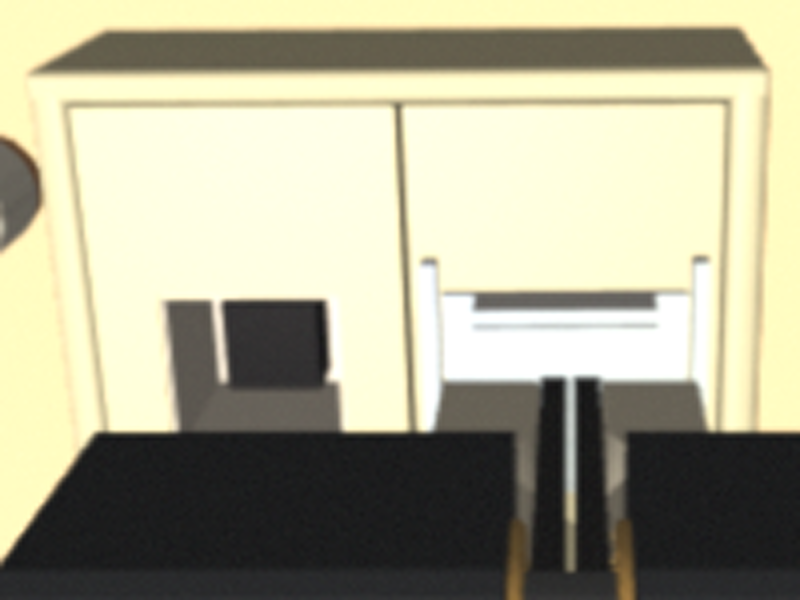

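```bash
python3 - <<'E'
from h import *
c=load('w1'); f=lambda u,v,z: onz(c,u/4+180-.4,v/4+150-.4,z)
A=f(35,72,.073);B=f(765,70,.073);print('w',np.linalg.norm(A-B));d=(B-A)[:2];y=np.arctan2(-d[0],d[1]);print('yaw',np.degrees(y))
u=np.array([np.cos(y),np.sin(y)]);n=np.array([-u[1],u[0]])
o=(A+B)[:2]/2+.078*u; print('origin',o,'reset',o+.039*n)
R1=f(430,260,.08)[:2];R2=f(701,260,.08)[:2];print('rails',np.linalg.norm(R1-R2),(R1+R2)/2+.032*u)
s1=f(397,105,.075)[:2];s2=f(728,102,.075)[:2];print('strip w',np.linalg.norm(s1-s2),(s1+s2)/2+.07*u)
m=(R1+R2)/2+.032*u
for p,z in[((472,295),.0785),((657,295),.0785),((472,293),.075),((472,310),.089),((657,310),.089),((472,325),.089),((657,325),.089),((440,292),.0785)]: print(p,z,((f(*p,z)[:2]-m)@np.array([u,n]).T).round(4))
tcp=np.array([.5291,.0799,.2258]);th=np.radians(-163.73);tx=np.array([np.cos(th),np.sin(th),0]);ty=np.array([np.sin(th),-np.cos(th),0]);tz=np.array([0,0,-1])
for q in[(.0095,.0,0),(.0095,.005,0),(.0095,.005,-.04),(.0095,.011,-.06),(.039,.02,-.066),(.039,.0965,-.066),(0,.0965,-.066)]: print(q,(proj(c,[tcp+q[0]*tx+q[1]*ty+q[2]*tz])[0]-[180,150])*4)
E
```

```text
w 0.17070591371751648
yaw 16.476081297519332
origin [0.5997723  0.05931899] reset [0.58871131 0.09671758]
rails 0.06491571969544936 [0.58756011 0.09580909]
strip w 0.07764557824009767 [0.58845388 0.09548055]
(472, 295) 0.0785 [-0.0225 -0.0227]
(657, 295) 0.0785 [-0.0223  0.0222]
(472, 293) 0.075 [-0.0216 -0.023 ]
(472, 310) 0.089 [-0.0228 -0.022 ]
(657, 310) 0.089 [-0.0227  0.0215]
(472, 325) 0.089 [-0.019  -0.0221]
(657, 325) 0.089 [-0.0189  0.0216]
(440, 292) 0.0785 [-0.0233 -0.0305]
(0.0095, 0.0, 0) [568.78083162 371.09639694]
(0.0095, 0.005, 0) [607.90697664 371.1136263 ]
(0.0095, 0.005, -0.04) [618.91403197 541.82737184]
(0.0095, 0.011, -0.06) [697.6470953  670.12517668]
(0.039, 0.02, -0.066) [837.47095722 384.89835201]
(0.039, 0.0965, -0.066) [1891.08615724  388.6673059 ]
(0, 0.0965, -0.066) [1750.13319091  823.70289382]
```

The two views agree. The reset mouth is at about (0.588, 0.096) with yaw 16.3°, and the shutter is about 4 mm open with the lug's front face near -23 mm. The shut tips measure about 8 x 19 mm, so they fit in the well. Next I descend in front of the lug.

Call:
{"method": "carry_out", "body": {
  "motion": [0,0,0,0,0,2.5,0,0,0,0,0,0,2.5,0,0,0,0,0,0,2.5,0,0,0,0,0,0,2.5,0,0,0,0,0,0,2.5,0,0,0,0,0,0,1.2,0,0,0,0,0,0,0.7,0,0,0,0,0,0,0,0,0,0,0,0,0,0,0,0,0,0,0,0,0,0]
}}

```text
time_s: 3.73
tcp_pos: [0.5301, 0.0796, 0.0838]
eef_rot: [180.0, 0.1, -163.8]
contact_force: [0.0, -0.0, 0.9]
gripper_width: 0.0005
```

Call:
{"method": "carry_out", "body": {
  "motion": [0,0,0,0,0,0.2,0,0,0,0,-1,0,0,0,0,0,0,-1,0,0,0,0,0,0,-0.8,0,0,0,0,0,0,-0.8,0,0,0,0,0,0,-0.8,0,0,0,0,0,0,-0.8,0,0,0,0,0,0,-0.8,0,0,0,0,0,0,-0.8,0,0,0,0,0,0,-0.6,0,0,0,0,0,0,-0.4,0,0,0,0,0,0,-0.4,0,0,0,0,0,0,-0.3,0,0,0,0,0,0,0,0,0,0,0,0,0,0,0,0,0]
}}

```text
time_s: 4.98
tcp_pos: [0.6115, 0.1034, 0.0807]
eef_rot: [-180.0, 0.0, -163.8]
contact_force: [-0.3, -0.3, -0.1]
gripper_width: 0.0007
```

```bash
python3 - <<'E'
from h import *
s=r.get_state(); p=s['tcp_pos'];print(p,s['contact_force'])
u=np.array([.96,.28]);n=np.array([-.28,.96]);d=p[:2]-[.588,.0962];print(d@u,d@n)
E
```

```text
[0.61145174 0.10336913 0.08072075] [-0.26569831 -0.29021144 -0.07280605]
0.024521023621032024 0.00031587702547363795
```

Call:
{"method": "carry_out", "body": {
  "motion": [0,0,0,-0.25,0,0,0,0,0,0,-0.2,0,0,0,0,0,0,-0.15,0,0,0,0,0,0,0,0,0,0,0,0,0,0,0,0,0]
}}

```text
time_s: 5.4
tcp_pos: [0.6133, 0.1037, 0.0803]
eef_rot: [-180.0, -0.4, -163.8]
contact_force: [-12.7, -1.2, 8.7]
gripper_width: 0.0003
```

```bash
python3 - <<'E'
from h import *
s=r.get_state(); p=s['tcp_pos'];print(p,s['contact_force'])
u=np.array([.96,.28]);n=np.array([-.28,.96]);d=p[:2]-[.588,.0962];print(d@u,d@n)
E
```

```text
[0.61333575 0.1036991  0.08029494] [-12.72586367  -1.17898572   8.67691751]
0.026422065757130686 0.00010512599572727686
```

Call:
{"method": "carry_out", "body": {
  "motion": [0,0,0,0.5,0,0,0,0,0,0,0.5,0,0,0,0,0,0,0,0,-2,0,0,0,0,0,0,-2,0,0,0,0,2,0,0,0,0,0,0,0,0,0,0,0,0,0,0,0,0,0,0]
}}

```text
invalid input at $.motion: expected a multiple of 7 numbers
```

```bash
python3 - <<'E'
from h import *
s=r.get_state(); p=s['tcp_pos'];print(p,s['contact_force'])
u=np.array([.96,.28]);n=np.array([-.28,.96]);d=p[:2]-[.588,.0962];print(d@u,d@n)
a=cap('scene','s1.png');im=a['pixels'][190:290,290:440,::-1]
w=cap('wrist','w2.png');k=w['pixels'][60:300,140:460,::-1]
cv2.imwrite('pics/j.png',np.hstack([cv2.resize(im,(450,300),interpolation=cv2.INTER_CUBIC),cv2.resize(k,(350,300))]))
E
```

```text
[0.61333575 0.1036991  0.08029494] [-12.72586367  -1.17898572   8.67691751]
0.026422065757130686 0.00010512599572727686
```

View pics/j.png

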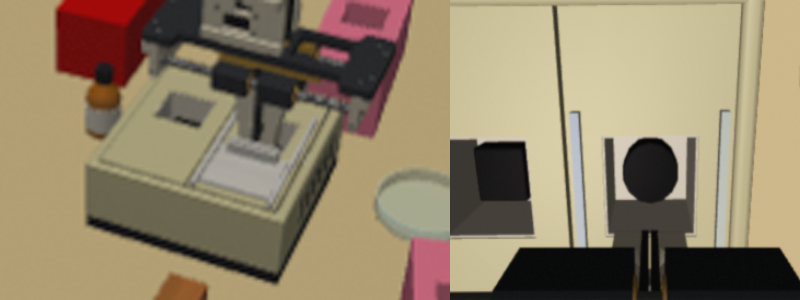

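The move was refused because of a row typo. The picture shows the shutter back against the finger, the well fully open, and the round key in line with the fingers. The loose items haven't moved.

Call:
{"method": "carry_out", "body": {
  "motion": [0,0,0,0.5,0,0,0,0,0,0,0.5,0,0,0,0,0,0,0,0,-2,0,0,0,0,1,0,0,0,0,0,0,1,0,0,0,0,0,0,0,0,0,0,0,0,0,0,0,0,0]
}}

```text
time_s: 6.08
tcp_pos: [0.5873, 0.0964, 0.1005]
eef_rot: [180.0, 0.0, -163.8]
contact_force: [1.0, -0.3, -0.0]
gripper_width: 0.0005
```

```bash
python3 - <<'E'
from h import *
s=r.get_state(); p=s['tcp_pos'];print(p,s['contact_force'])
u=np.array([.96,.28]);n=np.array([-.28,.96]);d=p[:2]-[.588,.0962];print(d@u,d@n)
E
```

```text
[0.58731114 0.0964132  0.10054892] [ 1.0450068  -0.26076227 -0.04410458]
-0.0006016101339153834 0.00039755327142613876
```

Call:
{"method": "carry_out", "body": {
  "motion": [0,0,0,0,0,1.5,0,0,0,0,0,0,1.5,0,0,0,0,0,0,1.2,0,0,0,0,0,0,0.3,0,0,0,0,0,0,0.3,0,0,0,0,0,0,0.3,0,0,0,0,0,0,0.2,0,0,0,0,0,0,0,0,0,0,0,0,0,0,0]
}}

```text
time_s: 6.83
tcp_pos: [0.5878, 0.0964, 0.0492]
eef_rot: [-180.0, 0.0, -163.8]
contact_force: [-6.2, -0.6, 12.0]
gripper_width: 0.0002
```

Call:
{"method": "carry_out", "body": {
  "motion": [0,0,0,0,0,0.15,0,0,0,0,0,0,0,0,0,0,0,0,0,0,0,0,0,0,0,0,0,0,0,0,0,0,0,0,0,0,0,0,0,0,0,0,0,0,0,0,0,0,0,0,0,0,0,0,0,0,0,0,0,0,0,0,0,0,0,0,0,0,0,0,0,0,0,0,0,0,0,0,0,0,0,0,0,0,0,0,0,0,0,0,0,0,0,0,0,0,0,0,0,0,0,0,0,0,0,0,0,0,0,0,0,0,0,0,0,0,0,0,0]
}}

```text
time_s: 8.25
tcp_pos: [0.5879, 0.0965, 0.0489]
eef_rot: [-180.0, 0.0, -163.7]
contact_force: [-10.3, -1.3, 22.5]
gripper_width: 0.0002
```

```bash
python3 - <<'E'
from h import *
s=r.get_state(); print(s['tcp_pos'],s['contact_force'])
E
```

```text
[0.58786717 0.09645068 0.04894812] [-10.27754489  -1.25883495  22.46738567]
```

Call:
{"method": "carry_out", "body": {
  "motion": [0,0,0,0,0,-1,0,0,0,0,0,0,-2,0,0,0,0,0,0,-2.5,0,0,0,0,0,0,-2,0,0,0,0,-1.5,0,0,0,0,0,0,-2,0,0,0,0,0,0,-2,0,0,0,0,0,0,-1,0,0,0,0,0,0,0,0,0,0,0,0,0,0,0,0,0]
}}

```text
time_s: 9.08
tcp_pos: [0.6503, 0.1147, 0.1207]
eef_rot: [180.0, -0.0, -163.8]
contact_force: [-0.3, -0.6, 0.1]
gripper_width: 0.0005
```

```bash
python3 - <<'E'
from h import *
s=r.get_state(); p=s['tcp_pos'];print(p,s['contact_force'])
u=np.array([.96,.28]);n=np.array([-.28,.96]);d=p[:2]-[.588,.0962];print(d@u,d@n)
w=cap('wrist','w3.png');cv2.imwrite('pics/w3c.png',cv2.resize(w['pixels'][60:310,140:480,::-1],None,fx=2,fy=2))
E
```

```text
[0.65030743 0.11473445 0.12069667] [-0.32345028 -0.59095576  0.07702653]
0.06500478194978701 0.0003469863939895186
```

View pics/w3c.png

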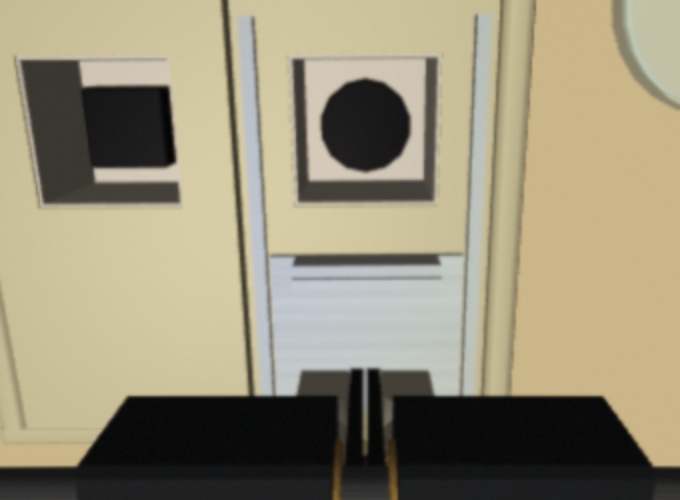

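The well and key are fully open and the key is back up. The shutter sits at the back, with its lug at about crop (365,265), ahead of the fingertips at (365,370). I'll lower behind the lug.

Call:
{"method": "carry_out", "body": {
  "motion": [0,0,0,0,0,1.5,0,0,0,0,0,0,1.3,0,0,0,0,0,0,0.6,0,0,0,0,0,0,0.4,0,0,0,0,0,0,0,0,0,0,0,0,0,0,0]
}}

```text
time_s: 9.63
tcp_pos: [0.6504, 0.1148, 0.0836]
eef_rot: [-180.0, 0.0, -163.8]
contact_force: [0.6, -0.1, 0.4]
gripper_width: 0.0001
```

Call:
{"method": "carry_out", "body": {
  "motion": [0,0,0,0,0,0.1,0,0,0,0,0.8,0,0,0,0,0,0,0.8,0,0,0,0,0,0,0.8,0,0,0,0,0,0,0.8,0,0,0,0,0,0,0.8,0,0,0,0,0,0,0.8,0,0,0,0,0,0,0.8,0,0,0,0,0,0,0.6,0,0,0,0,0,0,0.4,0,0,0,0,0,0,0.4,0,0,0,0,0,0,0.3,0,0,0,0,0,0,0.2,0,0,0,0,0,0,0,0,0,0,0,0,0,0,0,0,0]
}}

```text
time_s: 10.88
tcp_pos: [0.5821, 0.0952, 0.0828]
eef_rot: [180.0, 0.4, -163.7]
contact_force: [13.3, 0.6, -5.8]
gripper_width: 0.0008
```

```bash
python3 - <<'E'
from h import *
s=r.get_state(); p=s['tcp_pos'];print(p,s['contact_force'])
u=np.array([.96,.28]);n=np.array([-.28,.96]);d=p[:2]-[.588,.0962];print(d@u,d@n)
E
```

```text
[0.58211748 0.09519525 0.0827548 ] [13.33167285  0.6390557  -5.75925655]
-0.005928551466812623 0.0006825459916404377
```

Call:
{"method": "carry_out", "body": {
  "motion": [0,0,0,0.15,0,0,0,0,0,0,0.1,0,0,0,0,0,0,0,0,0,0,0,0,0,0,0,0,0]
}}

```text
time_s: 11.22
tcp_pos: [0.5819, 0.0952, 0.083]
eef_rot: [180.0, 0.6, -163.7]
contact_force: [20.6, 0.2, -13.3]
gripper_width: 0.0004
```

```bash
python3 - <<'E'
from h import *
s=r.get_state(); p=s['tcp_pos'];print(p,s['contact_force'])
u=np.array([.96,.28]);n=np.array([-.28,.96]);d=p[:2]-[.588,.0962];print(d@u,d@n)
E
```

```text
[0.58190387 0.09522436 0.08296916] [ 20.60086469   0.22148651 -13.32760971]
-0.006125466835036596 0.0007703047965557899
```

It is firm against the closed stop (20 N, no travel). Now I back off, rise and check.

Call:
{"method": "carry_out", "body": {
  "motion": [0,0,0,-0.4,0,0,0,0,0,0,-0.6,0,0,0,0,0,0,0,0,-2,0,0,0,0,0,0,-2.5,0,0,0,0,0,0,-2.5,0,0,0,0,0,0,-2.5,0,0,0,0,0,0,-2.5,0,0,0,0,-2,0,-1,0,0,0,0,-2,0,-1,0,0,0,0,-2,0,0,0,0,0,0,0,0,0,0,0,0,0,0,0,0,0]
}}

```text
time_s: 12.22
tcp_pos: [0.6427, 0.1128, 0.2206]
eef_rot: [180.0, -0.2, -163.8]
contact_force: [0.4, -0.3, -0.1]
gripper_width: 0.0004
```

```bash
python3 - <<'E'
from h import *
s=r.get_state(); print(s['tcp_pos'],s['contact_force'])
a=cap('scene','s2.png')['pixels'][190:330,290:450,::-1]
w=cap('wrist','w4.png')['pixels'][20:300,140:460,::-1]
cv2.imwrite('pics/j2.png',np.hstack([cv2.resize(a,(400,350),interpolation=cv2.INTER_CUBIC),cv2.resize(w,(400,350))]))
E
```

```text
[0.64273459 0.11277719 0.22062876] [ 0.3943018  -0.33546009 -0.11755336]
```

View pics/j2.png

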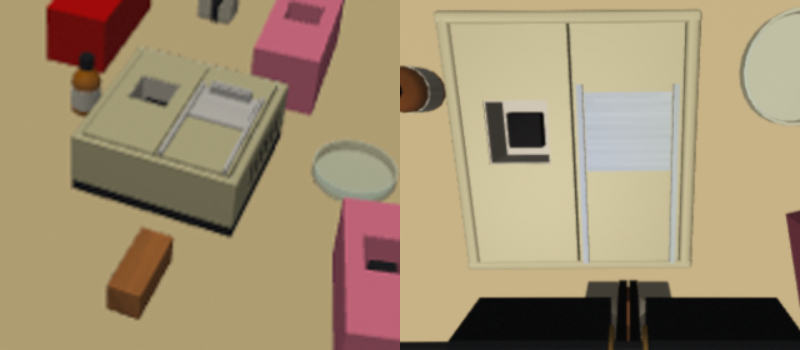

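The shutter covers the well. Its front edge sits about 5 mm behind the rail fronts, as it should when closed, and the dish, bottle and box are in place. I'm handing it in.

```bash
python3 -c "
from h import *
print(r.close_job())"
```

```text
the job is handed in; nothing more can be done
None
```

The job is done and handed in at about 12 s of robot time, well inside the 48 s limit. The hand-in gives no verdict.

- **Shutter opened:** I pushed the lug back with the shut fingertips until it hit the stop, at about 13 N. The camera showed the well fully open.
- **Key pressed:** I pressed the round reset key to about 49 mm above the bench, which is fully down. It was held there for about 1.4 s at 12–22 N, and the next picture showed it back up.
- **Shutter closed:** I pushed the lug back from behind to the closed stop, where it held at about 20 N without moving further. I then moved away to about 22 cm above the bench.

The last pictures show the shutter closed over the well, its front edge about 5 mm behind the rail fronts as expected. The dish, bottle and slide box looked unmoved, and I never touched the standby key. The tool read about 0 N at the end.

**Disagreements:** both stop positions were 1–1.5 mm short of what I had predicted. That fits a fingertip slightly wider than I assumed (about 21.7 mm, not 19 mm) and is within the calibration error. One move call was refused for a typo and had no effect.

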